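Clamp a tube rack on the shaker

ROBOT

A 6-joint arm with a two-finger parallel gripper is mounted at the origin on a cart in front of the work surface, level with it; the furniture and walls round the work are solid. World frame = base frame: x ahead of the robot, y to its left, z up, the work surface at z = 0. Lengths are in mm, angles in rad, forces in N, time in s.
With the tool pointing down it reaches from about 350 to 775 mm from the base axis. Payload 7.3 kg.
Tool frame: the origin (TCP) lies midway between the tips of the shut fingers; the grasp point (between the pads) lies 19 mm behind it; z points along the fingers, y is the line along which they close (so a half turn about z gives the same grasp; the last joint's range is limited). The gripper opens to 92 mm and grips with 3 to 60 N. Pads are 19 mm wide; open, the fingers measure 130 mm over their backs; the gripper's body (75 mm by 190 mm) begins 47 mm behind the grasp point.
Start: joints at [1.041, 0.342, 1.524, -0, 1.275, -0.146], TCP at [196.572, 486.831, 226.741] pointing down, gripper open.
Joint ranges: [-2.53, 2.53], [-0.77, 2.02], [0.04, 2.7], [-1, 4.14], [0.28, 2.66], [-3.11, 3.11]. Speed limits (rad/s): [2.57, 2.57, 3.14, 3.14, 3.14, 3.14].

INTERFACE

Orientations are given as [roll, pitch, yaw] about the fixed x, y, z axes, in that order (R = Rz(yaw) Ry(pitch) Rx(roll)).
In Python, from plant import readout, vision, order, models gives the robot as it stands. The module is installed in compiled form; this text tells all that it offers.
- The arm moves only by the tool step_arm, never from a script. Its argument "series" is text: rows parted by semicolons, each of 7 numbers parted by spaces: the gripper's target within -1 to 1 (shut at 1, half-way at 0, fully open at -1), then the shift along the tool's x, y, z each as a share of 80 mm, from -1 to 1, then the turn, a rotation vector about the tool's x, y, z each as a share of 2 pi rad, from -1 to 1. In form: jaw x y z ax ay az; .... A call has 1 to 20 rows; each row is the pose to reach, as a shift and turn from the pose commanded when the call began, along the tool's axes at that moment, turning the shorter way round; what a row does not reach only later rows make up. A row lasts 1/10 s, in which the tool goes at most 50 mm and 8.59 degrees, less where a joint would pass 70% of its speed; a pose out of reach is approached as far as the arm can. A call with a number of a shift or a turn outside -1 to 1 is refused whole. A call with a gripper value outside its range is refused whole. The fingers move at their own pace and stop on an object; the grip force is fixed at half the most. Time passes only in rows, so rows that repeat a pose let the fingers close. It gives the time, the measured TCP pose, the force, the opening and the grip force at its end, in the units of the state.
- readout.get_obs(): the state, without advancing time (a new reading comes with each control period).
- vision.capture(name): name is "side" or "top"; returns a dict with "frame" (400x640x3 uint8, red, green, blue), "depth" (400x640 float32, mm along the optical axis (not along the pixel's ray), 0 where there is no reading), "fovy" (degrees; the focal length in pixels is half the picture's height over the tangent of half this angle, whatever the lens; pixels are square), "cx", "cy" (the principal point, pixels), "rvec" (rotation vector, rad) and "tvec" (3), from world to camera coordinates, as OpenCV has them. Camera axes: x right, y down, z forward; pixel columns grow to the right and rows downward; lengths in mm; the calibration is good to about 2 mm. A picture is of the moment at which its call begins.
- order.close_job(): hands the job in; it is judged then, once.
Trained networks look in a picture, given as the dict that the camera call returned (one of the last four; its "shot" number tells which), for a name from the list of things; names that differ only in an ending like _2 or _b are one class to them, and where a whole thing is asked for, a point or a joint stands for the part that bears it (a point fixed in the world has none). Each returns a list of dicts, best first, with "p" (0 to 1); they miss things now and then, are a little off and sometimes report something else, mostly with a low value. They report only what shows in the picture. A call takes as long as a camera call. They do not tell look-alikes from the thing itself.
- models.look_for(picture, thing): "position" ([column, row] in pixels, amid what is visible of it).
- models.pinpoint(picture, thing): "position" ([column, row] in pixels: a listed point, or the origin of a listed thing).
The state is a dict: "time": time; "joint_positions": joint angles; "dq": joint speeds; "tau": joint torques, N m; "tool_pos": TCP position; "tcp_rot": TCP orientation; "contact_force": force on the tool from outside, world axes, zero at the start; "moment": the same for the moment, N m; "grip_width": finger opening in mm; "finger_force": force on a finger pad.
Only numpy, scipy, OpenCV 4.12 (cv2) and the standard library are available. Lean on these libraries where they do the work, as an engineer would, in place of code of your own. Each camera call takes 0.05 s, during which the arm holds its last target. There are 200 camera calls.

TASK

The tube rack stands on the shaker, ready to be clamped for shaking. With the fingertips or the outside of the fingers, push the swing strap round over the rack until it rests against its stop, and only then push the cam lever on its post fully down so that the strap's rubber foot presses on the rack. Lift nothing, keep the rack in its place, and leave the other things on the bench where they are.

Things in the scene. Friction and masses are not known exactly. Their poses are not given: they have to be found in the camera images.
- shaker: Low white bench shaker with a bare aluminium platform 170 x 200 mm, fixed to the bench; origin on the bench under the middle of the platform, z up. The rack stands on a mat 38 mm above the bench, centred 27 mm along the shaker's +y, between four steel corner stops 12 mm high; the clamp post stands 47 mm along its -y, on the platform's centre line (x = 0).
- pivot (a point): Point on the upright axis of the clamp post (steel, 24 mm thick), at the mid-height of the strap: 110 mm above the bench. The strap turns about the vertical line through this point.
- strap_end (a point): Centre of the free end face of the swing strap, a level steel bar 22 mm wide and 18 mm high that reaches 98 mm from the pivot; its underside is 101 mm above the bench, about 14 mm above the flat top of the rack (87 mm above the bench). Its own y axis points along the strap, away from the pivot; z up. A rubber foot, 24 mm across, hangs 9 mm below the strap 72 mm from the pivot.
- strap (a joint): Angle of the strap about the pivot, rad, counter-clockwise from above. 0: against its stop, pointing along the shaker's +y, over the middle of the rack. It starts swung aside at 1.0 to 1.75, pointing roughly along the shaker's -x, and turns clockwise from above towards 0; range 0 to 1.9. It stays where it is left; light friction of 0.1 N m (pushing it takes about 1.3 N at 80 mm from the pivot).
- lever_hinge (a point): Middle of the cam lever's level hinge pin, on the pivot axis, 133 mm above the bench; it turns with the strap. Two cheeks 18 mm long and a cam 22 mm across surround it, up to 144 mm above the bench.
- lever_grip (a point): Middle of the upper face of the lever's black grip, 70 mm along the lever from the hinge pin and 6 mm off the lever's centre line. The lever is 92 mm long from the pin; the grip is its last 42 mm, 20 mm wide and 12 mm thick. It points away from the strap (opposite to the strap's direction) and up; its own y axis points along the lever back to the pin, its own z axis out of the upper face, which is the one to push.
- lever (a joint): How far the cam lever is pushed down, rad: 0 raised (standing 1.25 rad above level), 1.2 fully down (0.05 rad above level, at its stop). Starts at 0 to 0.25. It stays where it is left; friction 0.2 N m, about 3 N at the grip. Pushing it down drives the rubber foot 9 mm down out of the strap; with the strap over the rack the foot meets the rack at about two thirds of the way and presses with about 8 N when fully down.
- rack: Tube rack with a pink insert and a closed clear lid, 123 x 94 mm, 49 mm high, loose on the shaker's platform; origin at the centre of its underside.
- foot: Rubber foot under the strap, 24 mm across and 6 mm thick; origin at the centre of its upper face, z up.
- side_timer: Small white timer, 62 x 66 x 17 mm, lying near the shaker; leave it alone. Origin at the centre of its underside.
- side_tube: Capped conical tube lying on the bench, 117 mm long and 35 mm thick, near the shaker; leave it alone. Origin at the centre of its underside.
- side_petri: Clear round dish with lid, 58 mm across and 16 mm high, near the shaker; leave it alone. Origin at the centre of its underside.
Mind the look-alikes: they are no part of the job. Leave any green or turquoise look-alike of the rack alone.

How it is judged:
By the outcome, as a careful person would: the job done as asked, in the order asked, and still so for the second after the job is handed in, with the robot touching nothing.
It also fails if it takes over 48 s, if anything falls off the work surface, if the arm or the gripper's body presses on something with over 40 N, if the wrist force passes 120 N, or if a joint passes its speed limit or range.

## Working session

There is one attempt and no reset: what is moved stays moved. The work goes in short steps, Python scripts to look and compute and a tool call to move; the robot and the scene stay as the last step left them, time stands still between calls to the robot, and variables do not carry over. Pictures are saved under pics/ and viewed, at most 10 in all, crops included, and the job is handed in when it is done.

Besides the shell and the picture viewer there is one more tool, called after "Request:" as name(argument=value, ...), one argument or row to a line, values as JSON. step_arm: Moves the arm, as the interface text tells. Shift numbers are shares of 80 mm and turn numbers shares of 2 pi rad, none past 1 either way. Its arguments: {"type":"object","properties":{"series":{"type":"string"}},"required":["series"]}

```bash
mkdir -p pics; cat > h.py <<'E'
import numpy as np, cv2
from plant import readout, vision, order, models
def cam(p):
    f=200/np.tan(np.radians(p["fovy"])/2); R=cv2.Rodrigues(np.array(p["rvec"],float))[0]; return f,R,np.array(p["tvec"],float).ravel()
def at_z(p,px,z):
    f,R,t=cam(p); d=R.T@np.array([(px[0]-p["cx"])/f,(px[1]-p["cy"])/f,1]); c=-R.T@t; return c+d*(z-c[2])/d[2]
def at_d(p,px):
    f,R,t=cam(p); u,v=int(round(px[0])),int(round(px[1])); z=float(np.median(p["depth"][v-1:v+2,u-1:u+2])); return R.T@(np.array([(px[0]-p["cx"])/f,(px[1]-p["cy"])/f,1])*z-t)
def proj(p,X):
    f,R,t=cam(p); c=R@np.array(X,float)+t; return [f*c[0]/c[2]+p["cx"],f*c[1]/c[2]+p["cy"]]
def tri(p,a,q,b):
    A=[];B=[]
    M=np.zeros((3,3));v=np.zeros(3)
    for P,x in((p,a),(q,b)):
        f,R,t=cam(P); d=R.T@np.array([(x[0]-P["cx"])/f,(x[1]-P["cy"])/f,1]);d/=np.linalg.norm(d);c=-R.T@t;N=np.eye(3)-np.outer(d,d);M+=N;v+=N@c
    return np.linalg.solve(M,v)
def save(p,n): cv2.imwrite("pics/"+n,p["frame"][:,:,::-1])
E
python3 - <<'E'
from h import *
np.set_printoptions(precision=1,suppress=True)
s=vision.capture("side");t=vision.capture("top");save(s,"s0.png");save(t,"t0.png")
for n,z in dict(shaker=0,pivot=110,strap_end=110,lever_hinge=133,lever_grip=None,rack=38,foot=98,side_timer=0,side_tube=0,side_petri=0).items():
    for nm,p in(("top",t),("side",s)):
        r=models.pinpoint(p,n)[:3]
        for k in r: print(n,nm,round(k["p"],2),np.array(k["position"]),at_z(p,k["position"],z if z is not None else 190))
    if n=="lever_grip":
        a,b=models.pinpoint(t,n),models.pinpoint(s,n)
        if a and b: print("tri",tri(t,a[0]["position"],s,b[0]["position"]))
o=readout.get_obs();print(o)
E
```

```text
shaker top 0.92 [288.7 193. ] [559.4  71.    0. ]
shaker side 0.58 [309.7 274.4] [573.6  67.6  -0. ]
pivot top 0.64 [300.9 194. ] [548.9  28.4 110. ]
pivot side 0.73 [316.1 231.5] [551.9  17.8 110. ]
strap_end top 0.74 [297.5 226.6] [461.2  35.9 110. ]
strap_end side 0.58 [354.9 233.9] [446.4  37.6 110. ]
lever_hinge top 0.48 [304.  194.7] [545.5  18.7 133. ]
lever_hinge side 0.62 [316.4 224.3] [551.   16.6 133. ]
lever_grip top 0.62 [302.8 183. ] [571.2  19.  190. ]
lever_grip side 0.72 [310. 205.] [567.6   7.1 190. ]
lever_grip side 0.7 [354.2 236.9] [469.3 166.  190. ]
tri [569.4  18.7 197.2]
rack top 0.87 [277.8 187.8] [570.9  98.9  38. ]
rack top 0.82 [443.5 243.3] [ 421.9 -368.9   38. ]
rack top 0.77 [404.5 183.2] [ 589.1 -259.2   38. ]
rack side 0.92 [303.7 216.3] [ 576.6 -176.3   38. ]
rack side 0.75 [347.9 193. ] [ 418.4 -312.5   38. ]
rack side 0.67 [311.9 267.1] [568.4  83.7  38. ]
foot side 0.44 [343.1 237. ] [478.2  32.8  98. ]
side_timer top 0.67 [231.5 181.6] [590.3 238.8   0. ]
side_timer side 0.92 [308.6 315.2] [586.9 229.9   0. ]
side_timer side 0.57 [354.3 235.8] [ 423.1 -111.2   -0. ]
side_tube top 0.66 [353.2 209.4] [ 514.5 -116.9    0. ]
side_tube side 0.64 [332.1 236.5] [ 492.3 -112.6    0. ]
side_petri top 0.81 [251.9 229.4] [452.1 175.6   0. ]
side_petri top 0.74 [301.8 182.3] [591.1  33.4   0. ]
side_petri side 0.62 [359.  298.7] [451.  178.1   0. ]
{'time': 1.2, 'joint_positions': array([ 1. ,  0.3,  1.5,  0. ,  1.3, -0.1]), 'dq': array([-0., -0.,  0., -0.,  0., -0.]), 'tau': array([  0. , -43.1, -24.4,   0.1,   0. ,  -0. ]), 'tool_pos': array([196.6, 486.8, 226.7]), 'tcp_rot': array([ 3.1, -0. ,  2.8]), 'contact_force': array([-0. , -0.6, -1.4]), 'moment': array([-0.,  0.,  0.]), 'finger_force': 0.0, 'grip_width': 91.97994051345017}
```

```bash
python3 - <<'E'
import cv2
a=cv2.imread("pics/s0.png");b=cv2.imread("pics/t0.png")
cv2.imwrite("pics/s1.png",cv2.resize(a[170:350,220:440],None,fx=3.3,fy=3.3)[:600,:800]);cv2.imwrite("pics/t1.png",cv2.resize(b[130:270,200:400],None,fx=4,fy=4))
E
```

```text
(no output)
```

View pics/s1.png

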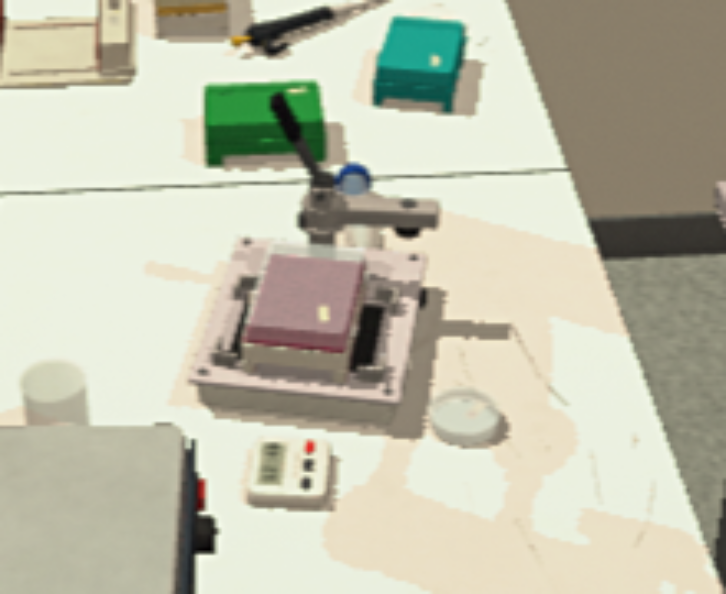

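View pics/t1.png

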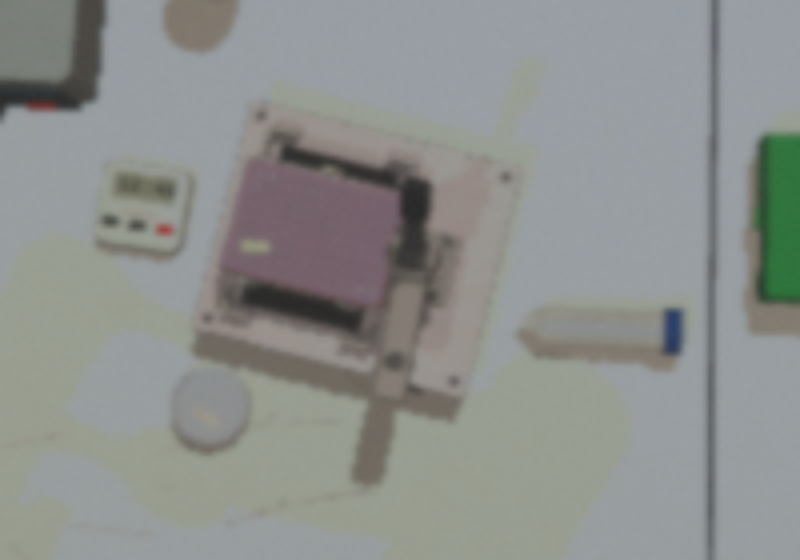

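The side view shows the strap (crop about 435,215 at its end) pointing towards the robot, with the lever raised and away from it. In the top view the strap runs from (405,270) to (390,390), with the rack to its left and the petri dish at (210,408). Next I refine the pivot and strap with depth.

```bash
cat > m.py <<'E'
from h import *
np.set_printoptions(precision=1,suppress=True)
def cloud(p):
    f,R,t=cam(p); v,u=np.mgrid[0:400,0:640]; z=p["depth"]; k=z>0
    C=np.c_[(u[k]-p["cx"])/f*z[k],(v[k]-p["cy"])/f*z[k],z[k]]
    return (C-t)@R
if __name__=="__main__":
  for n in("top","side"):
    p=vision.capture(n);P=cloud(p)
    P=P[(P[:,0]>400)&(P[:,0]<680)&(P[:,1]>-80)&(P[:,1]<190)]
    for lo,hi,nm in((80,93,"racktop"),(108,124,"straptop"),(30,40,"platform"),(150,260,"lever")):
        Q=P[(P[:,2]>lo)&(P[:,2]<hi)]
        if len(Q)<8: print(n,nm,len(Q)); continue
        r=cv2.minAreaRect(Q[:,:2].astype(np.float32)); print(n,nm,len(Q),np.array(r[0]),np.array(r[1]),round(r[2],1),"z",np.median(Q[:,2]))
        if nm in("straptop","lever"): print("   min/max",Q[Q[:,0].argmin()],Q[Q[:,0].argmax()],Q[Q[:,2].argmax()])
E
python3 m.py
```

```text
top racktop 1162 [566.   94.3] [117.4  85.5] 76.1 z 85.40467279360104
top straptop 288 [510.6  29.9] [ 34.3 115.8] 76.7 z 117.85327472491872
   min/max [452.2  28.4 119.5] [570.4  31.2 110.8] [521.2  32.1 123.9]
top platform 1930 [553.   40.9] [254.4 173.1] 76.6 z 36.00234988768904
top lever 121 [571.4  17.2] [18.3 40.9] 84.7 z 197.7509260971174
   min/max [551.2  20.3 152.2] [591.7  15.1 211.7] [583.2  14.5 220.8]
side racktop 863 [552.4  93.6] [140.6 106.4] 76.1 z 85.01744407144079
side straptop 294 [509.1  35.5] [ 35.9 114.5] 79.8 z 117.0582515523685
   min/max [450.8  29.9 114.6] [567.5  39.6 114. ] [548.4  40.6 123.5]
side platform 1405 [559.5  70.1] [207.1 170.1] 76.4 z 36.27956540151105
side lever 131 [571.1  22.7] [23.1 37.3] 87.4 z 192.29694019354156
   min/max [552.3  20.7 153. ] [589.9  27.8 215.9] [584.   17.9 219. ]
```

```bash
cat > go.py <<'E'
import sys; from h import *
from scipy.spatial.transform import Rotation as Ro
# usage: go.py x y z yawdeg  -> total shift (units) in tool axes and az
o=readout.get_obs(); R=Ro.from_euler("xyz",o["tcp_rot"]).as_matrix()
x,y,z,w=map(float,sys.argv[1:])
d=R.T@(np.array([x,y,z])-o["tool_pos"])/80
T=Ro.from_euler("xyz",[np.pi,0,np.radians(w)]).as_matrix()
print("t",o["time"],"pos",o["tool_pos"].round(1),"rot",o["tcp_rot"].round(3),"F",o["contact_force"].round(1)); print("shift",d.round(3),"turn",(Ro.from_matrix(R.T@T).as_rotvec()/2/np.pi).round(4))
E
python3 go.py 464 -13 226.7 173.4
```

```text
t 1.3 pos [196.6 486.8 226.7] rot [3.141 0.    2.758] F [ 0.   0.2 -0.5]
shift [-5.439 -4.542  0.   ] turn [ 0.      0.     -0.0427]
```

Request:
step_arm(
  series="1 -0.9 -0.75 0 0 0 0;1 -0.9 -0.75 0 0 0 0;1 -0.9 -0.75 0 0 0 0",
)

```text
time: 1.6
tool_pos: [242.4, 400.9, 226.8]
tcp_rot: [-3.14, 0.001, 2.754]
contact_force: [-0.4, 0.3, 0.4]
grip_width: 72.5
finger_force: 0.0
```

Request:
step_arm(
  series="1 -0.9 -0.75 0 0 0 0;1 -0.9 -0.75 0 0 0 0;1 -0.9 -0.75 0 0 0 0",
)

```text
time: 1.9
tool_pos: [286.8, 318.7, 226.9]
tcp_rot: [-3.141, 0.001, 2.754]
contact_force: [-0.1, 0.3, -0.0]
grip_width: 48.5
finger_force: 0.0
```

Request:
step_arm(
  series="1 -0.9 -0.75 0 0 0 0;1 -0.9 -0.75 0 0 0 0;1 -0.9 -0.75 0 0 0 0",
)

```text
time: 2.2
tool_pos: [331.4, 236.6, 226.9]
tcp_rot: [-3.141, 0.001, 2.753]
contact_force: [-0.4, 0.5, 0.8]
grip_width: 24.1
finger_force: 0.0
```

Request:
step_arm(
  series="1 -0.9 -0.75 0 0 0 0;1 -0.9 -0.75 0 0 0 0;1 -0.9 -0.75 0 0 0 0",
)

```text
time: 2.5
tool_pos: [375.9, 154.2, 226.9]
tcp_rot: [3.141, 0.002, 2.753]
contact_force: [0.1, 0.8, 0.1]
grip_width: 1.7
finger_force: 0.0
```

Request:
step_arm(
  series="1 -0.9 -0.75 0 0 0 0;1 -0.9 -0.75 0 0 0 0;1 -0.9 -0.75 0 0 0 0",
)

```text
time: 2.8
tool_pos: [420.3, 71.9, 226.8]
tcp_rot: [3.142, 0.002, 2.754]
contact_force: [-0.0, 1.0, 0.1]
grip_width: 0.4
finger_force: 0.0
```

Request:
step_arm(
  series="1 -0.9 -0.75 0 0 0 -0.04;1 -0.9 -0.75 0 0 0 -0.04;1 -0.9 -0.75 0 0 0 -0.04;1 -0.9 -0.75 0 0 0 -0.04",
)

```text
time: 3.2
tool_pos: [462.4, -7.7, 226.3]
tcp_rot: [3.141, -0.001, 3.007]
contact_force: [-0.4, 0.8, 0.5]
grip_width: 0.4
finger_force: 0.0
```

```bash
python3 go.py 464 -13 105 173.4
```

```text
t 3.2 pos [462.4  -7.7 226.3] rot [ 3.141e+00 -1.000e-03  3.007e+00] F [-0.4  0.8  0.5]
shift [-0.03  -0.064  1.517] turn [ 0.0002 -0.0002 -0.0031]
```

Request:
step_arm(
  series="1 0 -0.12 0.5 0 0 0;1 0 -0.12 0.9 0 0 0;1 0 -0.12 0.9 0 0 0",
)

```text
time: 3.5
tool_pos: [457.9, -15.7, 151.6]
tcp_rot: [3.14, -0.008, 3.01]
contact_force: [-0.7, 0.1, -0.2]
grip_width: 0.7
finger_force: 0.0
```

Request:
step_arm(
  series="1 0 0 0.4 0 0 0;1 0 0 0.62 0 0 0;1 0 0 0.62 0 0 0;1 0 0 0.62 0 0 0",
)

```text
time: 3.9
tool_pos: [461.8, -17.3, 106.6]
tcp_rot: [3.141, 0.002, 3.01]
contact_force: [0.0, -0.7, -0.2]
grip_width: 0.4
finger_force: 0.0
```

```bash
python3 - <<'E'
from h import *
np.set_printoptions(precision=2,suppress=True)
o=readout.get_obs();print(o["joint_positions"],o["tool_pos"],o["tcp_rot"],o["contact_force"])
s=vision.capture("side");cv2.imwrite("pics/s2.png",cv2.resize(s["frame"][120:320,220:440,::-1],None,fx=3,fy=3))
E
```

```text
[-0.2   0.37  1.86  0.    0.91 -1.64] [461.82 -17.31 106.59] [3.14 0.   3.01] [ 0.02 -0.68 -0.17]
```

View pics/s2.png

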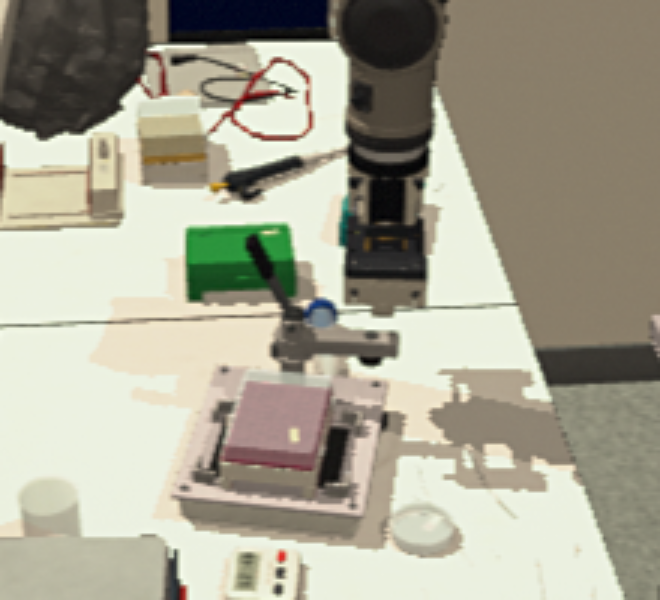

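The shut fingers hang behind the strap near its free end (crop about 385,300) and clear of it. Next I plan the arc.

```bash
cat > arc.py <<'E'
import sys; from h import *
from scipy.spatial.transform import Rotation as Ro
# arc.py phi0 phi1 off0 off1 n r z
a,b,f0,f1,n,r,z=map(float,sys.argv[1:]); n=int(n)
o=readout.get_obs(); R=Ro.from_euler("xyz",o["tcp_rot"]).as_matrix()
print(o["time"],o["tool_pos"].round(1),o["tcp_rot"].round(3),o["contact_force"].round(1))
for ph,f in zip(np.linspace(a,b,n),np.r_[np.linspace(f0,f1,n)]):
    q=np.radians(ph); u=np.array([np.cos(q),np.sin(q),0]); nn=np.array([-u[1],u[0],0])
    X=np.array([548.5,22.5,z])+r*u+f*nn
    d=R.T@(X-o["tool_pos"])/80; t=Ro.from_matrix(R.T@Ro.from_euler("xyz",[np.pi,0,q]).as_matrix()).as_rotvec()/2/np.pi
    print(f"{ph:.0f}: 1 {d[0]:.2f} {d[1]:.2f} {d[2]:.2f} 0 0 {t[2]:.3f}")
E
python3 arc.py 173 121 40 30 11 79 106
```

```text
3.95 [462.1 -17.6 106.8] [3.142e+00 3.000e-03 3.010e+00] [ 0.1 -0.3 -0.1]
173: 1 -0.02 0.13 0.01 0 0 -0.002
168: 1 0.02 0.23 0.01 0 0 0.013
163: 1 0.05 0.34 0.01 0 0 0.027
157: 1 0.07 0.45 0.01 0 0 0.042
152: 1 0.08 0.56 0.01 0 0 0.056
147: 1 0.08 0.67 0.01 0 0 0.071
142: 1 0.06 0.78 0.01 0 0 0.085
137: 1 0.04 0.88 0.01 0 0 0.100
131: 1 0.00 0.99 0.01 0 0 0.114
126: 1 -0.04 1.08 0.01 0 0 0.128
121: 1 -0.10 1.18 0.01 0 0 0.143
```

Request:
step_arm(
  series="1 -0.02 0.13 0.01 0 0 0;1 0.02 0.23 0.01 0 0 0.013;1 0.05 0.34 0.01 0 0 0.027;1 0.07 0.45 0.01 0 0 0.042;1 0.08 0.56 0.01 0 0 0.056;1 0.08 0.67 0.01 0 0 0.071;1 0.06 0.78 0.01 0 0 0.085;1 0.04 0.88 0.01 0 0 0.1;1 0 0.99 0.01 0 0 0.114;1 0 0.99 0.01 0 0 0.114",
)

```text
time: 4.95
tool_pos: [472.2, 61.6, 105.2]
tcp_rot: [3.14, 0.001, 2.293]
contact_force: [-0.0, 0.2, 0.4]
grip_width: 0.1
finger_force: 0.0
```

```bash
python3 arc.py 131 86 31 31 9 79 106;  python3 - <<'E'
from h import *
s=vision.capture("side");cv2.imwrite("pics/s3.png",cv2.resize(s["frame"][120:320,220:440,::-1],None,fx=3,fy=3))
E
```

```text
4.95 [472.2  61.6 105.2] [3.140e+00 1.000e-03 2.293e+00] [-0.   0.2  0.4]
131: 1 -0.01 0.01 -0.01 0 0 0.001
125: 1 0.03 0.11 -0.01 0 0 0.017
120: 1 0.05 0.21 -0.01 0 0 0.032
114: 1 0.06 0.32 -0.01 0 0 0.048
108: 1 0.06 0.42 -0.01 0 0 0.064
103: 1 0.06 0.52 -0.01 0 0 0.079
97: 1 0.04 0.63 -0.01 0 0 0.095
92: 1 0.01 0.73 -0.01 0 0 0.110
86: 1 -0.03 0.82 -0.01 0 0 0.126
```

View pics/s3.png

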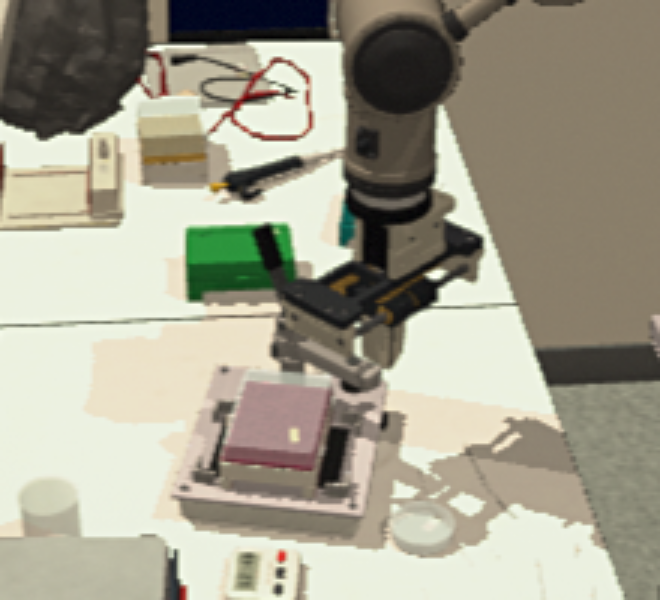

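The strap has swung about halfway, its end at crop (370,375), with the fingers behind it. I keep pushing.

Request:
step_arm(
  series="1 0.03 0.11 0 0 0 0.017;1 0.05 0.21 0 0 0 0.032;1 0.06 0.32 0 0 0 0.048;1 0.06 0.42 0 0 0 0.064;1 0.06 0.52 0 0 0 0.079;1 0.04 0.63 0 0 0 0.095;1 0.01 0.73 0 0 0 0.11;1 -0.03 0.82 0 0 0 0.126;1 -0.03 0.82 0 0 0 0.126",
)

```text
time: 5.9
tool_pos: [523.1, 102.0, 104.7]
tcp_rot: [3.14, -0.0, 1.502]
contact_force: [-0.7, -0.1, -0.3]
grip_width: 0.5
finger_force: 0.0
```

```bash
python3 arc.py 86 72 31 31 8 79 106; python3 - <<'E'
from m import *
for n in("top","side"):
    p=vision.capture(n)
    for k in("strap_end","rack"):
        for r in models.pinpoint(p,k)[:1]: print(n,k,r["p"],at_z(p,r["position"],110 if k!="rack" else 38))
E
```

```text
5.9 [523.1 102.  104.7] [ 3.14  -0.     1.502] [-0.7 -0.1 -0.3]
86: 1 0.02 -0.00 -0.02 0 0 0.000
84: 1 0.03 0.03 -0.02 0 0 0.006
82: 1 0.04 0.07 -0.02 0 0 0.011
80: 1 0.05 0.10 -0.02 0 0 0.017
78: 1 0.06 0.14 -0.02 0 0 0.022
76: 1 0.07 0.18 -0.02 0 0 0.028
74: 1 0.08 0.21 -0.02 0 0 0.034
72: 1 0.08 0.25 -0.02 0 0 0.039
top rack 0.78 [570.8  99.8  38. ]
side strap_end 0.7 [551.7 118.6 110. ]
side rack 0.92 [ 590.4 -191.6   38. ]
```

Request:
step_arm(
  series="1 0.03 0.04 -0.02 0 0 0.006;1 0.04 0.07 -0.02 0 0 0.012;1 0.05 0.1 -0.02 0 0 0.017;1 0.06 0.14 -0.02 0 0 0.022;1 0.07 0.17 -0.02 0 0 0.027;1 0.07 0.17 -0.02 0 0 0.027",
)

```text
time: 6.8
tool_pos: [536.3, 106.4, 106.0]
tcp_rot: [3.142, -0.0, 1.332]
contact_force: [0.2, 0.1, 1.0]
grip_width: 0.8
finger_force: 0.4
```

Request:
step_arm(
  series="1 0 0.02 0 0 0 0;1 0 0.04 0 0 0 0;1 0 0.04 0 0 0 0;1 0 0.04 0 0 0 0",
)

```text
time: 7.2
tool_pos: [539.5, 105.7, 106.0]
tcp_rot: [3.141, -0.0, 1.332]
contact_force: [-0.8, 0.5, 1.3]
grip_width: 0.2
finger_force: 0.7
```

Request:
step_arm(
  series="1 0 0.02 0 0 0 0;1 0 0.04 0 0 0 0;1 0 0.04 0 0 0 0;1 0 0.04 0 0 0 0",
)

```text
time: 7.6
tool_pos: [541.9, 105.2, 105.8]
tcp_rot: [-3.14, -0.0, 1.332]
contact_force: [-4.8, 2.6, 4.0]
grip_width: 0.4
finger_force: 3.0
```

Request:
step_arm(
  series="1 0 0.02 0 0 0 0;1 0 0.04 0 0 0 0;1 0 0.04 0 0 0 0;1 0 0.04 0 0 0 0",
)

```text
time: 8.0
tool_pos: [541.9, 105.1, 105.3]
tcp_rot: [-3.133, 0.001, 1.332]
contact_force: [-13.6, 4.4, 8.6]
grip_width: 0.8
finger_force: 7.4
```

Request:
step_arm(
  series="1 0 -0.15 0 0 0 0;1 0 -0.35 0 0 0 0;1 0 -0.35 0 0 0 0;1 0 -0.35 -0.5 0 0 0;1 0 -0.35 -1 0 0 0;1 0 -0.35 -1 0 0 0;1 0 -0.35 -1 0 0 0",
)

```text
time: 8.7
tool_pos: [519.7, 110.4, 186.8]
tcp_rot: [3.138, -0.001, 1.331]
contact_force: [0.1, 0.6, -0.5]
grip_width: -0.0
finger_force: 0.0
```

Request:
step_arm(
  series="1 0 -0.3 -0.5 0 0 0;1 0 -0.9 -0.7 0 0 0;1 0 -0.9 -0.7 0 0 0;1 0 -0.9 -0.7 0 0 0",
)

```text
time: 9.1
tool_pos: [448.3, 127.9, 241.5]
tcp_rot: [3.141, 0.0, 1.332]
contact_force: [0.2, -1.0, 0.0]
grip_width: 0.6
finger_force: 0.0
```

```bash
python3 - <<'E'
from m import *
Ps={}
for n in("top","side"):
    p=vision.capture(n);Ps[n]=p
    for k,z in(("strap_end",110),("pivot",110),("lever_hinge",133),("lever_grip",200),("rack",38)):
        for r in models.pinpoint(p,k)[:1 if k!="rack" else 3]: print(n,k,r["p"],at_z(p,r["position"],z))
    P=cloud(p);P=P[(P[:,0]>480)&(P[:,0]<640)&(P[:,1]>-60)&(P[:,1]<150)]
    for lo,hi,nm in((110,124,"strap"),(80,93,"rack"),(155,240,"lever")):
        Q=P[(P[:,2]>lo)&(P[:,2]<hi)]
        if len(Q)>5: r=cv2.minAreaRect(Q[:,:2].astype(np.float32)); print(n,nm,len(Q),np.array(r[0]),np.array(r[1]),r[2],Q[Q[:,2].argmax()])
cv2.imwrite("pics/a4.png",np.hstack([cv2.resize(Ps[n]["frame"][120:300,230:360,::-1],None,fx=3,fy=3) for n in Ps]))
E
```

```text
top strap_end 0.61 [577.3 123.8 110. ]
top pivot 0.66 [552.5  25.  110. ]
top lever_hinge 0.5 [549.4  22.5 133. ]
top lever_grip 0.49 [542.4   3.3 200. ]
top rack 0.92 [ 421.4 -357.2   38. ]
top rack 0.6 [561.6  91.6  38. ]
top rack 0.6 [ 588.7 -252.4   38. ]
top strap 281 [560.8  61.4] [113.5  34.1] 74.97212219238281 [563.5  56.9 123.9]
top rack 747 [568.   93.1] [116.6  82.2] 76.38992309570312 [530.5  69.8  92.4]
top lever 94 [544.7  -2.1] [35.7 19.7] 73.23770904541016 [546.4 -18.4 220.5]
side strap_end 0.78 [567.7 123.9 110. ]
side pivot 0.57 [551.3   6.4 110. ]
side lever_hinge 0.61 [551.6  29.  133. ]
side lever_grip 0.68 [542.2   0.9 200. ]
side rack 0.88 [564.3  95.4  38. ]
side rack 0.74 [ 422.1 -305.3   38. ]
side rack 0.58 [ 586.8 -194.9   38. ]
side strap 235 [561.3  69.6] [107.5  32.5] 73.18183135986328 [550.   26.3 123.9]
side rack 673 [565.1  92.8] [130.   81.4] 76.32964324951172 [542.5  36.5  90.5]
side lever 166 [541.5   3.7] [34.8 19.1] 85.57757568359375 [542.2  -5.9 218.8]
```

View pics/a4.png

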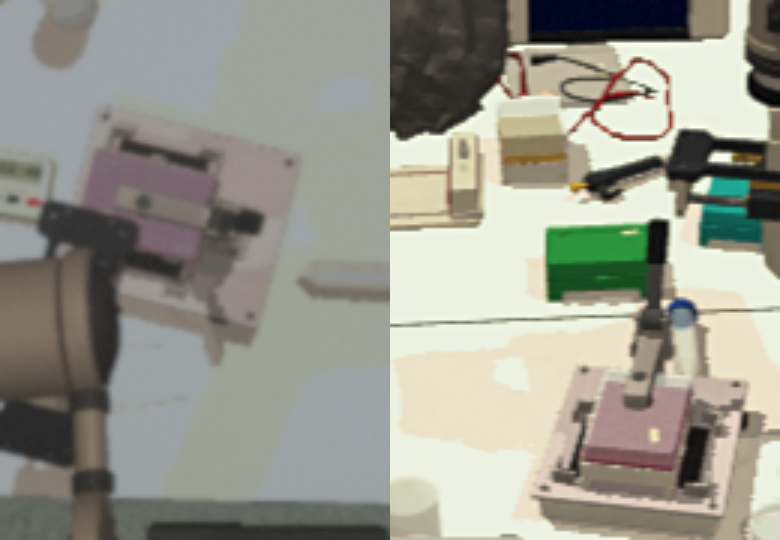

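Left (top view): the strap lies over the middle of the rack at (175,205), the lever at (245,220), and the rack has not moved. Right (side view): the strap end is at (640,400) and the lever is up at (657,240). The strap is at its stop. Next I go to the strap side of the lever.

```bash
python3 go.py 553 38 240 76.2
```

```text
t 9.7 pos [448.6 127.8 241.8] rot [-3.141 -0.     1.331] F [-0.1 -0.4  0.4]
shift [-0.781  1.535  0.022] turn [-0.     -0.      0.0002]
```

Request:
step_arm(
  series="1 -0.39 0.77 0 0 0 0;1 -0.39 0.77 0 0 0 0;1 -0.39 0.77 0 0 0 0",
)

```text
time: 10.0
tool_pos: [502.5, 81.4, 241.6]
tcp_rot: [3.141, 0.0, 1.329]
contact_force: [-0.0, 1.2, 0.5]
grip_width: 0.3
finger_force: 0.0
```

Request:
step_arm(
  series="1 -0.39 0.76 0 0 0 0;1 -0.39 0.76 0 0 0 0;1 -0.39 0.76 0 0 0 0;1 -0.39 0.76 0.3 0 0 0;1 -0.39 0.76 0.5 0 0 0;1 -0.39 0.76 0.5 0 0 0",
)

```text
time: 10.6
tool_pos: [550.1, 39.6, 199.9]
tcp_rot: [-3.136, 0.0, 1.332]
contact_force: [-0.2, 0.4, 0.2]
grip_width: 0.1
finger_force: 0.0
```

```bash
python3 - <<'E'
from h import *
from scipy.spatial.transform import Rotation as Ro
o=readout.get_obs(); R=Ro.from_euler("xyz",o["tcp_rot"]).as_matrix()
print(o["time"],o["tool_pos"].round(1),o["tcp_rot"].round(3),o["contact_force"].round(1))
q=np.radians(76.2);e=-np.array([np.cos(q),np.sin(q),0]);Z=np.array([0,0,1.])
for th in np.r_[1.3,np.arange(1.2,.04,-.1),.05,.0]:
    r=70
    X=np.array([549,23,133])+e*(r*np.cos(th)-6*np.sin(th)-9.5)+Z*(r*np.sin(th)+6*np.cos(th))
    print(round(th,2),X.round(0),(R.T@(X-o["tool_pos"])/80).round(2))
E
```

```text
10.6 [550.1  39.6 199.9] [-3.136  0.     1.332] [-0.2  0.4  0.2]
1.3 [548.  20. 202.] [-0.25  0.04 -0.03]
1.2 [547.  13. 200.] [-0.33  0.04 -0.01]
1.1 [545.   7. 198.] [-0.42  0.04  0.02]
1.0 [543.   0. 195.] [-0.5   0.04  0.06]
0.9 [542.  -5. 192.] [-0.57  0.04  0.1 ]
0.8 [541. -11. 187.] [-0.64  0.04  0.16]
0.7 [539. -16. 183.] [-0.71  0.04  0.22]
0.6 [538. -21. 177.] [-0.77  0.04  0.28]
0.5 [537. -25. 172.] [-0.82  0.04  0.35]
0.4 [536. -28. 166.] [-0.86  0.04  0.43]
0.3 [536. -31. 159.] [-0.9   0.04  0.51]
0.2 [535. -33. 153.] [-0.93  0.04  0.59]
0.1 [535. -35. 146.] [-0.95  0.04  0.68]
0.05 [535. -35. 142.] [-0.96  0.04  0.72]
0.0 [535. -36. 139.] [-0.96  0.04  0.76]
```

Request:
step_arm(
  series="1 -0.25 0.04 -0.02 0 0 0;1 -0.33 0.04 -0.01 0 0 0;1 -0.42 0.04 0.02 0 0 0;1 -0.5 0.04 0.06 0 0 0;1 -0.57 0.04 0.1 0 0 0;1 -0.64 0.04 0.16 0 0 0;1 -0.71 0.04 0.22 0 0 0;1 -0.77 0.04 0.28 0 0 0;1 -0.82 0.04 0.35 0 0 0;1 -0.86 0.04 0.43 0 0 0;1 -0.9 0.04 0.51 0 0 0;1 -0.93 0.04 0.59 0 0 0;1 -0.93 0.04 0.59 0 0 0",
)

```text
time: 11.9
tool_pos: [537.5, -35.0, 153.5]
tcp_rot: [-3.14, -0.0, 1.331]
contact_force: [1.0, 0.4, 0.8]
grip_width: 0.7
finger_force: 0.0
```

Request:
step_arm(
  series="1 -0.01 0 0.05 0 0 0;1 -0.02 0 0.09 0 0 0;1 -0.02 0 0.09 0 0 0;1 -0.02 0 0.09 0 0 0",
)

```text
time: 12.3
tool_pos: [537.6, -36.1, 147.2]
tcp_rot: [-3.141, -0.0, 1.332]
contact_force: [-0.2, 0.1, 0.1]
grip_width: 0.5
finger_force: 0.0
```

```bash
python3 - <<'E'
from m import *
Ps={}
for n in("top","side"):
    p=vision.capture(n);Ps[n]=p
    for k in("lever_grip","strap_end"):
        for r in models.pinpoint(p,k)[:1]: print(n,k,r["p"],at_z(p,r["position"],145 if k=="lever_grip" else 110))
cv2.imwrite("pics/a5.png",np.hstack([cv2.resize(Ps[n]["frame"][120:300,230:360,::-1],None,fx=3,fy=3) for n in Ps]))
E
```

```text
top strap_end 0.56 [ 505.8 -107.4  110. ]
side lever_grip 0.54 [530.8 -60.2 145. ]
side strap_end 0.79 [572.2 118.4 110. ]
```

View pics/a5.png

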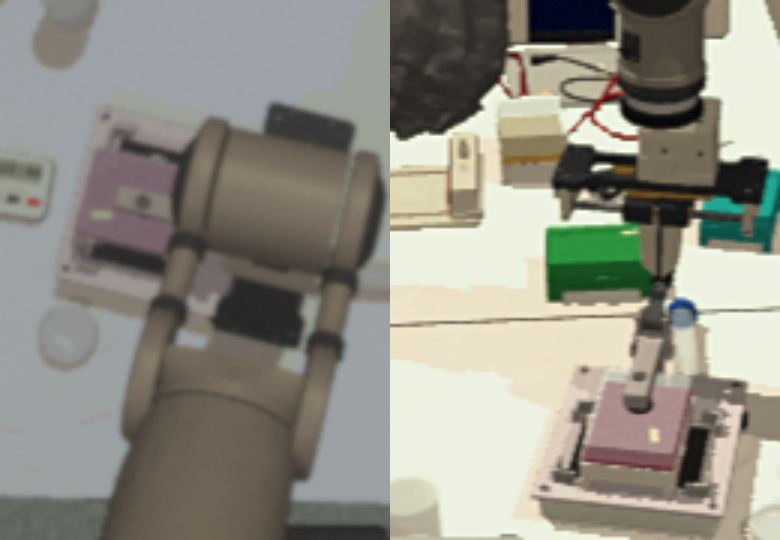

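The lever is nearly down under the fingertips, crop (658,280), and the strap is still over the rack. I press further.

Request:
step_arm(
  series="1 0 0 0.02 0 0 0;1 0 0 0.04 0 0 0;1 0 0 0.04 0 0 0;1 0 0 0.04 0 0 0",
)

```text
time: 13.0
tool_pos: [537.8, -36.5, 144.4]
tcp_rot: [3.141, 0.0, 1.331]
contact_force: [-0.4, -1.1, 2.4]
grip_width: 0.2
finger_force: 1.1
```

Request:
step_arm(
  series="1 0 0 0.02 0 0 0;1 0 0 0.04 0 0 0;1 0 0 0.04 0 0 0;1 0 0 0.04 0 0 0",
)

```text
time: 13.4
tool_pos: [538.0, -36.7, 142.1]
tcp_rot: [3.14, 0.0, 1.332]
contact_force: [-2.5, -2.7, 9.2]
grip_width: 0.2
finger_force: 5.0
```

Request:
step_arm(
  series="1 0 0 0.02 0 0 0;1 0 0 0.03 0 0 0;1 0 0 0.03 0 0 0;1 0 0 0.03 0 0 0",
)

```text
time: 13.8
tool_pos: [538.5, -36.9, 141.6]
tcp_rot: [3.138, 0.001, 1.332]
contact_force: [-5.9, -2.4, 21.9]
grip_width: 0.6
finger_force: 11.1
```

Request:
step_arm(
  series="1 0 0 0.02 0 0 0;1 0 0 0.03 0 0 0;1 0 0 0.03 0 0 0;1 0 0 0.03 0 0 0",
)

```text
time: 14.2
tool_pos: [539.9, -37.2, 141.2]
tcp_rot: [3.133, 0.001, 1.332]
contact_force: [-6.7, -2.4, 33.3]
grip_width: 0.4
finger_force: 16.5
```

Request:
step_arm(
  series="1 0 0 -0.1 0 0 0;1 0 0 -0.5 0 0 0;1 0 0 -1 0 0 0;1 0 0 -1 0 0 0",
)

```text
time: 14.6
tool_pos: [540.2, -36.5, 221.1]
tcp_rot: [3.132, -0.001, 1.332]
contact_force: [1.0, -0.2, 0.5]
grip_width: 0.3
finger_force: 0.0
```

Request:
step_arm(
  series="1 -0.2 -0.9 -0.3 0 0 0;1 -0.2 -0.9 -0.3 0 0 0;1 -0.2 -0.9 -0.3 0 0 0;1 -0.2 -0.9 -0.3 0 0 0",
)

```text
time: 15.0
tool_pos: [464.1, -34.7, 240.2]
tcp_rot: [3.141, -0.001, 1.331]
contact_force: [0.3, -0.5, 0.3]
grip_width: 0.4
finger_force: 0.0
```

Request:
step_arm(
  series="1 -0.2 -0.9 0 0 0 0;1 -0.2 -0.9 0 0 0 0;1 -0.2 -0.9 0 0 0 0;1 -0.2 -0.9 0 0 0 0",
)

```text
time: 15.4
tool_pos: [391.3, -33.5, 240.2]
tcp_rot: [3.141, -0.0, 1.331]
contact_force: [0.6, 0.1, 1.4]
grip_width: 0.4
finger_force: 0.0
```

```bash
python3 - <<'E'
from m import *
Ps={}
for n in("top","side"):
    p=vision.capture(n);Ps[n]=p
    for k,z in(("lever_grip",142),("strap_end",110),("rack",38)):
        for r in models.pinpoint(p,k)[:1]: print(n,k,r["p"],at_z(p,r["position"],z))
    P=cloud(p);P=P[(P[:,0]>480)&(P[:,0]<640)&(P[:,1]>-90)&(P[:,1]<150)]
    for lo,hi,nm in((110,124,"strap"),(80,93,"rack"),(128,175,"lever")):
        Q=P[(P[:,2]>lo)&(P[:,2]<hi)]
        if len(Q)>5: r=cv2.minAreaRect(Q[:,:2].astype(np.float32)); print(n,nm,len(Q),np.array(r[0]),np.array(r[1]),r[2],"far",Q[Q[:,1].argsort()[:5]].mean(0))
cv2.imwrite("pics/a6.png",np.hstack([cv2.resize(Ps[n]["frame"][120:300,230:360,::-1],None,fx=3,fy=3) for n in Ps]))
E
```

```text
top lever_grip 0.78 [537.9 -44.8 142. ]
top strap_end 0.74 [570.5 123.9 110. ]
top rack 0.94 [562.9  95.3  38. ]
top strap 279 [560.1  61.1] [112.4  34.3] 75.47366333007812 far [550.2   7.8 118.8]
top rack 912 [562.5  81.5] [142.9  85.3] 76.71526336669922 far [576.6  27.4  86.4]
top lever 289 [548.1   8.5] [157.1  32.7] 83.22154235839844 far [534.  -68.2 138.5]
side lever_grip 0.61 [534.1 -34.3 142. ]
side strap_end 0.92 [567.8 121.8 110. ]
side rack 0.92 [ 588.6 -170.7   38. ]
side strap 229 [560.4  69.9] [110.   32.4] 73.67926788330078 far [545.2  21.6 116.5]
side rack 669 [565.5  91.6] [129.3  81.4] 77.6820068359375 far [548.2  32.1  83. ]
side lever 187 [543.7 -13.6] [105.6  30.7] 82.56591033935547 far [531.5 -64.5 141.8]
```

View pics/a6.png

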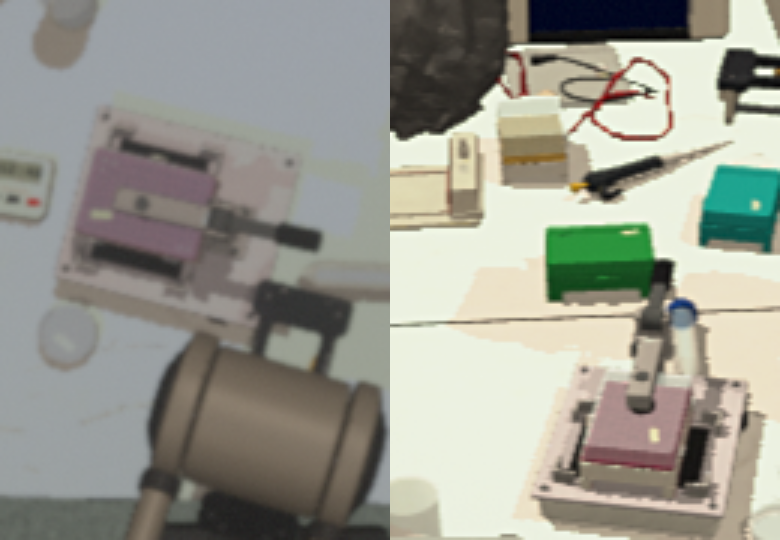

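The strap lies centred over the rack (left, 165,205), the lever is flat behind it (280,232), and the rack and the other things are in place. I hand it in.

```bash
python3 -c "
from plant import order;print(order.close_job())"
```

```text
the job is handed in; nothing more can be done
None
```

I swung the strap round against its stop over the rack, then pushed the cam lever down to its stop, and handed the job in with the arm clear; the last images show the rack and the other things in place, and no verdict came back.

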